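# Reset and start the welding turntable

## Robot

A 6-joint arm with a two-finger parallel gripper is mounted at the origin on the work surface. World frame = base frame: x ahead of the robot, y to its left, z up, the work surface at z = 0. Lengths are in mm, angles in degrees, forces in N, time in s.
With the tool pointing down it reaches from about 300 to 850 mm from the base axis. Payload 4.2 kg.
Tool frame: the origin (TCP) lies between the finger pads, 19 mm behind the fingertips; this is the grasp point; z points along the fingers, y is the line along which they close (so a half turn about z gives the same grasp; the last joint's range is limited). The gripper opens to 91 mm and grips with 3 to 60 N. Pads are 32 mm wide; open, the fingers measure 118 mm over their backs; the gripper's body (76 mm by 178 mm) begins 60 mm behind the grasp point.
Start: joints at [71.391, 18.312, 89.639, -0, 72.044, -1.146], TCP at [172.561, 548.511, 232.776] pointing down, gripper open.
Joint ranges: [-177.97, 177.97], [-48.28, 115.42], [12.27, 149.76], [-77.06, 257.06], [2.81, 150.46], [-146.56, 146.56]. Speed limits (degrees/s): [147.25, 147.25, 180, 180, 180, 180].

## Interface

Orientations are given as [roll, pitch, yaw] about the fixed x, y, z axes, in that order (R = Rz(yaw) Ry(pitch) Rx(roll)).
In Python, from workcell import env, grab_frame gives the robot as it stands. The module is installed in compiled form; this text tells all that it offers.
- The arm moves only by the tool move_arm, never from a script. Its argument "plan" is a list of rows, each an object of numbers: "tx", "ty", "tz": the shift along the tool's x, y, z in cm; "wx", "wy", "wz": the turn, a rotation vector about the tool's x, y, z in rad. In form: [{"tx": .., "ty": .., "tz": .., "wx": .., "wy": .., "wz": ..}, ...]. A call has 1 to 12 rows; each row shifts and turns the commanded pose from where the row before left it, along the tool's axes as they then stand; what a row does not reach is not made up. A row lasts 1/12 s, in which the tool goes at most 41.7 mm and 7.16 degrees, less where a joint would pass 70% of its speed; a pose out of reach is approached as far as the arm can. A call is refused whole if a number of a shift passes 4.17 or a number of a turn 0.125, either way. A call with a gripper value outside its range is refused whole. "gripper" is the finger opening in cm, from 0 to 9.12, set as the call begins (left out, the last holds). The fingers move at their own pace and stop on an object; "force" is the grip in N (left out, the last holds). Time passes only in rows, so rows that do not move let the fingers close. It gives the time, the measured TCP pose, the force, the opening and the grip force at its end, in the units of the state.
- env.state(): the state, without advancing time (a new reading comes with each control period).
- grab_frame(name): name is "scene" or "top" or "wrist"; returns a dict with "color" (384x512x3 uint8, red, green, blue), "vfov" (degrees; the focal length in pixels is half the picture's height over the tangent of half this angle, whatever the lens; pixels are square), "cx", "cy" (the principal point, pixels), "view" (4x4, takes a point from world to camera coordinates). Camera axes: x right, y up, looking along -z (the intrinsics and any distortion apply to the point x, -y, -z); pixel columns grow to the right and rows downward; lengths in mm; the calibration is good to about 2 mm. A picture is of the moment at which its call begins. There is no depth.
- env.job_done(): hands the job in; it is judged then, once.
The state is a dict: "time_s": time; "qpos": joint angles; "qvel": joint speeds; "effort": joint torques, N m; "ee_pos": TCP position; "ee_rot": TCP orientation; "force": force on the tool from outside, world axes, zero at the start; "torque": the same for the moment, N m; "gripper_width": finger opening in mm; "gripper_force": force on a finger pad.
Only numpy, scipy, OpenCV 4.12 (cv2) and the standard library are available. Lean on these libraries where they do the work, as an engineer would, in place of code of your own. Each camera call takes 0.05 s, during which the arm holds its last target. There are 200 camera calls.

## Task

The turntable's emergency stop has been pulled out again, so bring the turntable back on: on its grey five-control box, press the blue reset button right in lightly with the fingertips and let it spring out, then press the green start button of the same box right in the same way and let it out, and draw the hand back at least a hand's width from the box. Touch no other button, least of all the red emergency stop, and keep off the white extractor box, pick nothing up, and leave the tools on the bench as they lie.

Things in the scene. Friction and masses are not known exactly. Their poses are not given: they have to be found in the camera images.
- control_box: the welding turntable's control box, bolted to the bench: grey die-cast enclosure and lid, 154 x 234 mm, lid top 65 mm above the bench; origin at the centre of its underside. In its own frame the four round push buttons sit at x = +-32 mm and y = -10 or -72 mm (which colour sits where differs) and the red emergency stop at x 0, y +68 mm. No other box has five controls
- blue_button_base: mounting ring (aluminium, 38 mm across, 8 mm high) of the blue button (reset) on the control box; origin on the lid at the button's axis, z along the axis (up), head top 18 mm above it; fixed
- blue_button_top (a point): centre of the flat top face of the blue button (reset): head 30 mm across, 18 mm above the lid when out (83 mm above the bench); moves with the head
- blue_button (a joint): travel of the blue button (reset), m: 0 = out, 0.006 = right in (straight down); spring return, 1.5 N starts it moving, 5 N takes it right in, where it meets a hard stop (a jab faster than about 30 mm/s knocks hard on it); its contact makes at 0.004
- green_button_base: mounting ring (aluminium, 38 mm across, 8 mm high) of the green button (start) on the control box; origin on the lid at the button's axis, z along the axis (up), head top 18 mm above it; fixed
- green_button_top (a point): centre of the flat top face of the green button (start): head 30 mm across, 18 mm above the lid when out (83 mm above the bench); moves with the head
- green_button (a joint): travel of the green button (start), m: 0 = out, 0.006 = right in (straight down); spring return, 1.5 N starts it moving, 5 N takes it right in, where it meets a hard stop (a jab faster than about 30 mm/s knocks hard on it); its contact makes at 0.004
- black_button_base: mounting ring (aluminium, 38 mm across, 8 mm high) of the black button (stop) on the control box; origin on the lid at the button's axis, z along the axis (up), head top 18 mm above it; fixed
- black_button (a joint): travel of the black button (stop), m: 0 = out, 0.006 = right in (straight down); spring return, 1.5 N starts it moving, 5 N takes it right in, where it meets a hard stop (a jab faster than about 30 mm/s knocks hard on it); its contact makes at 0.004
- white_button_base: mounting ring (aluminium, 38 mm across, 8 mm high) of the white button (jog) on the control box; origin on the lid at the button's axis, z along the axis (up), head top 18 mm above it; fixed
- white_button (a joint): travel of the white button (jog), m: 0 = out, 0.006 = right in (straight down); spring return, 1.5 N starts it moving, 5 N takes it right in, where it meets a hard stop (a jab faster than about 30 mm/s knocks hard on it); its contact makes at 0.004
- estop_base: collar of the red emergency-stop on the control box, origin on the lid at its axis
- estop_top (a point): top centre of the red mushroom emergency-stop: 40 mm across, 33 mm above the lid (98 mm above the bench), over a yellow disc 66 mm across
- estop (a joint): travel of the emergency-stop, m: 0 = out, 0.006 = pressed
- extractor_box: the fume extractor's own station, another machine's: white box 82 x 132 mm, lid top 56 mm above the bench, with one green and one red button 26 mm across whose tops stand 18 mm above its lid; fixed; origin at the centre of its underside, buttons at y +28 mm (green) and -28 mm (red) in its frame
- extractor_green (a joint): travel of the green button on the white extractor box, m: 0 = out, 0.006 = in
- extractor_red (a joint): travel of the red button on the white extractor box, m: 0 = out, 0.006 = in
- doming_block: steel doming block, 70 x 70 x 60 mm high, 2.2 kg, loose; origin at the centre of its underside
- hammer: hammer lying flat, 285 mm long with black grip, white and copper faces, 28 mm high; origin under the middle, x towards the head, which spans 94 mm across (y) at x = +130 mm
- flux_tin: closed round flux tin, 72 mm across, 66 mm high, white and red with brass lid; origin at the centre of its underside
- copper_bowl: small copper bowl, 72 mm across, 26 mm high; origin at the centre of its underside
- chalk_holder: yellow flat marking-chalk holder lying down, 150 mm along x, 19 mm wide, 12 mm high; origin under its middle

How it is judged:
By the outcome, as a careful person would: the job done as asked, in the order asked, and still so for the second after the job is handed in, with the robot touching nothing.
It also fails if it takes over 35 s, if anything falls off the work surface, if the arm or the gripper's body presses on something with over 40 N, if the wrist force passes 120 N, or if a joint passes its speed limit or range.

## Working session

There is one attempt and no reset: what is moved stays moved. The work goes in short steps, Python scripts to look and compute and a tool call to move; the robot and the scene stay as the last step left them, time stands still between calls to the robot, and variables do not carry over. Pictures are saved under pics/ and viewed, at most 10 in all, crops included, and the job is handed in when it is done.

Besides the shell and the picture viewer there is one more tool, called after "Call:" as name([rows], argument=value, ...), one row to a line, values as JSON. move_arm: Moves the arm, as the interface text tells. Its arguments: {"type":"object","properties":{"plan":{"type":"array","items":{"type":"object","properties":{"tx":{"type":"number"},"ty":{"type":"number"},"tz":{"type":"number"},"wx":{"type":"number"},"wy":{"type":"number"},"wz":{"type":"number"}}}},"gripper":{"type":"number"},"force":{"type":"number"}},"required":["plan"]}

```bash
mkdir -p pics; python3 - <<'E'
from workcell import env, grab_frame
import cv2,pickle,numpy as np
np.set_printoptions(precision=4,suppress=True)
print(env.state())
d={}
for n in("scene","top","wrist"):
    f=grab_frame(n);d[n]=f
    print(n,{k:v for k,v in f.items() if k!='color'})
    cv2.imwrite(f'pics/{n}0.png',f['color'][...,::-1])
pickle.dump(d,open('f0.pkl','wb'))
a=d['top']['color'][...,::-1]
E
```

```text
{'time_s': 0.0, 'qpos': array([71.3915, 18.3533, 89.7066, -0.0007, 72.0447, -1.1442]), 'qvel': array([ 0.0514,  0.0646, -0.0181,  0.0157, -0.0225, -0.0288]), 'effort': array([  0.0015, -41.2476, -23.1976,   0.073 ,   0.0459,  -0.0001]), 'ee_pos': array([172.3979, 548.0478, 231.9026]), 'ee_rot': array([-179.8955,   -0.0015,  162.536 ]), 'force': array([-0.5475,  0.6831, -0.5257]), 'torque': array([ 0.0184, -0.0324,  0.0038]), 'gripper_force': 0.0, 'gripper_width': 91.01863241709957}
scene {'vfov': 54.04124134062741, 'cx': 253.97561494984765, 'cy': 192.29626588931242, 'view': array([[    0.4618,     0.8869,     0.0134,  -337.8152],
       [   -0.5821,     0.2916,     0.759 ,   268.9633],
       [    0.6693,    -0.3583,     0.6509, -1388.629 ],
       [    0.    ,     0.    ,     0.    ,     1.    ]])}
top {'vfov': 49.91299932449734, 'cx': 262.6940728696823, 'cy': 194.70958601871965, 'view': array([[  -0.1018,   -0.9948,   -0.0052,  112.3214],
       [   0.9716,   -0.1005,    0.2143, -610.8785],
       [  -0.2137,    0.0168,    0.9768, -795.2323],
       [   0.    ,    0.    ,    0.    ,    1.    ]])}
wrist {'vfov': 61.13227438169304, 'cx': 256.5769119505833, 'cy': 190.61300310194142, 'view': array([[   0.3009,    0.9537,   -0.001 , -574.5813],
       [  -0.9149,    0.2884,   -0.2825,   31.0963],
       [  -0.2691,    0.0859,    0.9593, -391.2491],
       [   0.    ,    0.    ,    0.    ,    1.    ]])}
```

View pics/top0.png

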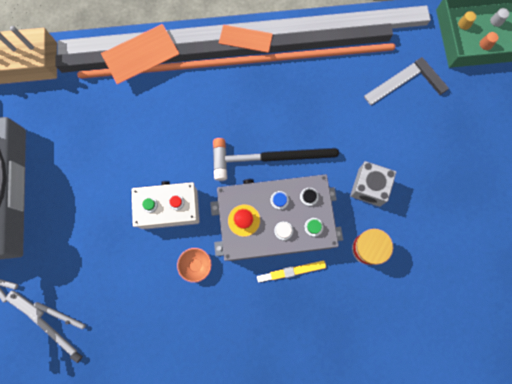

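View pics/scene0.png

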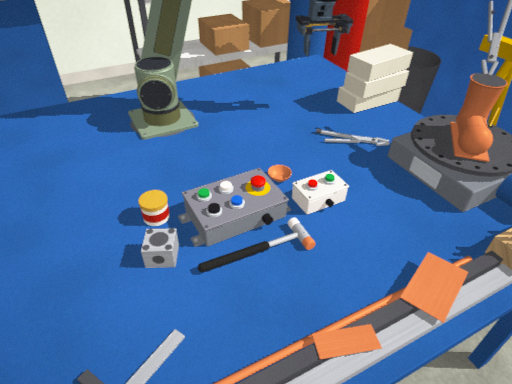

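The top view shows the grey box with blue at about (280,200), black (310,197), white (284,231), green (314,227) and the e-stop at (243,218). The white extractor box is at (165,205). In the scene view, blue is at (237,202) and green at (204,194). Next I measure closer.

```bash
cat >h.py <<'E'
import numpy as np,cv2
def ray(f,u,v):
    H=f['color'].shape[0];F=H/2/np.tan(np.radians(f['vfov']/2))
    R=f['view'][:3,:3];t=f['view'][:3,3]
    return -R.T@t, R.T@np.array([(u-f['cx'])/F,-(v-f['cy'])/F,-1])
def onz(f,u,v,z):
    o,d=ray(f,u,v);return o+d*(z-o[2])/d[2]
def proj(f,p):
    H=f['color'].shape[0];F=H/2/np.tan(np.radians(f['vfov']/2))
    c=f['view'][:3,:3]@np.asarray(p,float)+f['view'][:3,3]
    return np.array([f['cx']+F*c[0]/-c[2],f['cy']-F*c[1]/-c[2]])
E
python3 - <<'E'
import pickle,cv2,numpy as np
from h import *
np.set_printoptions(precision=1,suppress=True)
d=pickle.load(open('f0.pkl','rb'))
t=d['top']['color'][170:265,205:345,::-1]; s=d['scene']['color'][165:250,175:300,::-1]
a=cv2.resize(t,None,fx=4,fy=4,interpolation=2);b=cv2.resize(s,None,fx=4,fy=4,interpolation=2)
cv2.imwrite('pics/ct.png',a);cv2.imwrite('pics/cs.png',b)
for n,u,v,z in(('blue',280,200,83),('black',310,197,83),('white',284,231,83),('green',314,227,83),('estop',243,218,98)):print(n,onz(d['top'],u,v,z))
for n,u,v,z in(('blue',237,202,83),('black',214,209,83),('white',226,187,83),('green',204,194,83),('estop',258,183,98)):print(n,onz(d['scene'],u,v,z))
E
```

```text
blue [600.9  15.5  83. ]
black [600.8 -46.2  83. ]
white [536.9  14.5  83. ]
green [538.8 -46.4  83. ]
estop [569.2  93.5  98. ]
blue [617.   11.3  83. ]
black [614.8 -48.9  83. ]
white [552.3  10.9  83. ]
green [552.7 -49.8  83. ]
estop [590.9  83.3  98. ]
```

View pics/ct.png

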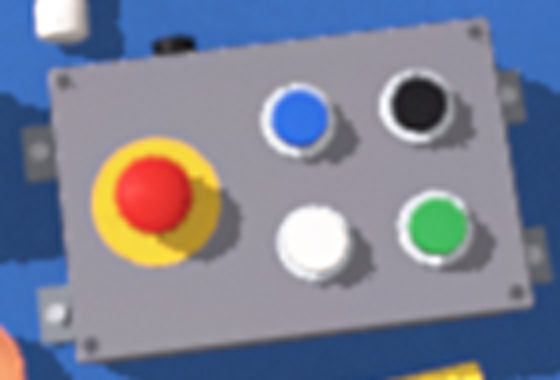

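View pics/cs.png

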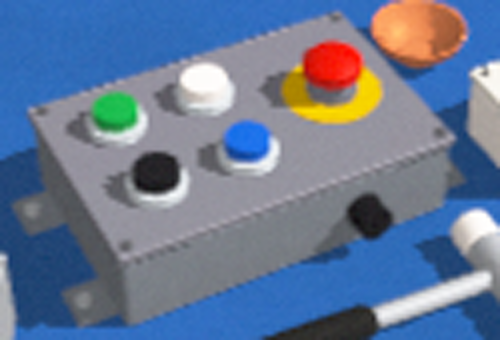

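```bash
python3 - <<'E'
import pickle,numpy as np
from h import *
from scipy.optimize import least_squares
np.set_printoptions(precision=2,suppress=True)
d=pickle.load(open('f0.pkl','rb'))
L=np.array([[32,-10,83],[32,-72,83],[-32,-10,83],[-32,-72,83],[0,68,65.]])
off=lambda a,o:(np.array(a)+.5)/4-.5+np.array(o)
P={'top':off([[301,117],[418,104],[314,240],[438,226],[156,202]],[205,170]),
'scene':off([[247,137],[157,168],[204,80],[116,107],[332,91]],[175,165])}
def W(p):
    c,s=np.cos(p[2]),np.sin(p[2]);q=L.copy();q[:,:2]=L[:,:2]@np.array([[c,s],[-s,c]])+p[:2];return q
def res(p,cams):return np.concatenate([(np.array([proj(d[c],x) for x in W(p)])-P[c]).ravel() for c in cams])
for cams in(['top'],['scene'],['top','scene']):
    r=least_squares(res,[570,20,0],args=(cams,));print(cams,r.x,np.degrees(r.x[2]));print(r.fun.reshape(-1,2).T)
    print(W(r.x)[[0,3]])
    print([proj(d['wrist'],x) for x in W(r.x)[[0,3]]])
E
```

```text
['top'] [571.26  25.92   0.01] 0.8103008180533997
[[-0.44  0.38  0.27 -0.16 -0.05]
 [-0.01 -0.23  0.2   0.13 -0.09]]
[[603.4   16.38  83.  ]
 [540.28 -46.52  83.  ]]
[array([ -3.08, 561.83]), array([-65.29, 543.23])]
['scene'] [573.55  25.11   0.02] 1.206134193738302
[[ 0.29 -0.1  -0.05 -0.2   0.06]
 [-0.12  0.07 -0.35  0.14  0.23]]
[[605.75  15.78  83.  ]
 [543.07 -47.55  83.  ]]
[array([ -2.6 , 562.89]), array([-64.8 , 544.59])]
['top', 'scene'] [571.77  25.77   0.02] 0.9287999465162805
[[-0.43  0.38  0.35 -0.1   0.01  0.16 -0.25 -0.06 -0.21  0.02]
 [-0.27 -0.55 -0.08 -0.21 -0.28 -0.62 -0.53 -0.84 -0.44 -0.16]]
[[603.93  16.29  83.  ]
 [540.94 -46.74  83.  ]]
[array([ -2.94, 562.06]), array([-65.15, 543.54])]
```

View pics/wrist0.png

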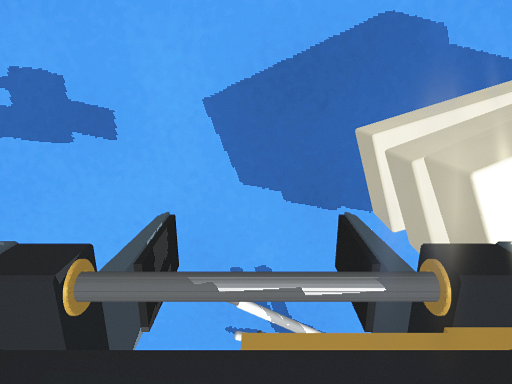

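The two camera fits agree to about 2 mm: blue is at (604,16,83) and green at (541,-47,83). The wrist view shows only bare bench and a white pile on the +y side, away from the route. I'll close the fingers and travel at the present height.

Call:
move_arm([
  {"tx": -0.8,"ty": -0.53},
  {"tx": -1.6,"ty": -1.06},
  {"tx": -2.4,"ty": -1.59},
  {"tx": -3.0,"ty": -1.99},
  {"tx": -3.0,"ty": -1.99},
  {"tx": -3.0,"ty": -1.99},
  {"tx": -3.0,"ty": -1.99},
  {"tx": -3.0,"ty": -1.99},
  {"tx": -3.0,"ty": -1.99},
  {"tx": -3.0,"ty": -1.99},
  {"tx": -3.0,"ty": -1.99},
  {"tx": -3.0,"ty": -1.99},
], gripper=0, force=10)

```text
schema error: expected keys tx, ty, tz, wx, wy, wz
```

Call:
move_arm([
  {"tx": -3.0,"ty": -1.99},
  {"tx": -3.0,"ty": -1.99},
  {"tx": -3.0,"ty": -1.99},
  {"tx": -3.0,"ty": -1.99},
  {"tx": -3.0,"ty": -1.99},
  {"tx": -3.0,"ty": -1.99},
  {"tx": -2.4,"ty": -1.59},
  {"tx": -1.8,"ty": -1.19},
  {"tx": -1.4,"ty": -0.93},
  {"tx": -0.9,"ty": -0.6},
  {"tx": -0.5,"ty": -0.33},
  {"tx": -0.3,"ty": -0.2},
])

```text
schema error: expected keys tx, ty, tz, wx, wy, wz
```

Call:
move_arm([
  {"tx": -0.8,"ty": -0.53,"tz": 0,"wx": 0,"wy": 0,"wz": 0},
  {"tx": -1.6,"ty": -1.06,"tz": 0,"wx": 0,"wy": 0,"wz": 0},
  {"tx": -2.4,"ty": -1.59,"tz": 0,"wx": 0,"wy": 0,"wz": 0},
  {"tx": -3.0,"ty": -1.99,"tz": 0,"wx": 0,"wy": 0,"wz": 0},
  {"tx": -3.0,"ty": -1.99,"tz": 0,"wx": 0,"wy": 0,"wz": 0},
  {"tx": -3.0,"ty": -1.99,"tz": 0,"wx": 0,"wy": 0,"wz": 0},
  {"tx": -3.0,"ty": -1.99,"tz": 0,"wx": 0,"wy": 0,"wz": 0},
  {"tx": -3.0,"ty": -1.99,"tz": 0,"wx": 0,"wy": 0,"wz": 0},
  {"tx": -3.0,"ty": -1.99,"tz": 0,"wx": 0,"wy": 0,"wz": 0},
  {"tx": -3.0,"ty": -1.99,"tz": 0,"wx": 0,"wy": 0,"wz": 0},
  {"tx": -3.0,"ty": -1.99,"tz": 0,"wx": 0,"wy": 0,"wz": 0},
  {"tx": -3.0,"ty": -1.99,"tz": 0,"wx": 0,"wy": 0,"wz": 0},
], gripper=0, force=10)

```text
time_s: 1.15
ee_pos: [413.2, 249.6, 232.8]
ee_rot: [-180.0, 0.0, 162.5]
force: [0.4, 0.2, 0.4]
gripper_width: 14.0
gripper_force: 0.0
```

Call:
move_arm([
  {"tx": -3.0,"ty": -1.99,"tz": 0,"wx": 0,"wy": 0,"wz": 0},
  {"tx": -3.0,"ty": -1.99,"tz": 0,"wx": 0,"wy": 0,"wz": 0},
  {"tx": -3.0,"ty": -1.99,"tz": 0,"wx": 0,"wy": 0,"wz": 0},
  {"tx": -3.0,"ty": -1.99,"tz": 0,"wx": 0,"wy": 0,"wz": 0},
  {"tx": -3.0,"ty": -1.99,"tz": 0,"wx": 0,"wy": 0,"wz": 0},
  {"tx": -3.0,"ty": -1.99,"tz": 0,"wx": 0,"wy": 0,"wz": 0},
  {"tx": -2.4,"ty": -1.59,"tz": 0,"wx": 0,"wy": 0,"wz": 0},
  {"tx": -1.8,"ty": -1.19,"tz": 0,"wx": 0,"wy": 0,"wz": 0},
  {"tx": -1.4,"ty": -0.93,"tz": 0,"wx": 0,"wy": 0,"wz": 0},
  {"tx": -0.9,"ty": -0.6,"tz": 0,"wx": 0,"wy": 0,"wz": 0},
  {"tx": -0.5,"ty": -0.33,"tz": 0,"wx": 0,"wy": 0,"wz": 0},
  {"tx": -0.3,"ty": -0.2,"tz": 0,"wx": 0,"wy": 0,"wz": 0},
])

```text
time_s: 2.15
ee_pos: [603.5, 15.7, 232.6]
ee_rot: [180.0, -0.0, 162.5]
force: [-0.5, 0.3, 0.4]
gripper_width: 1.0
gripper_force: 0.0
```

Call:
move_arm([
  {"tx": 0,"ty": 0,"tz": 0.5,"wx": 0,"wy": 0,"wz": 0},
  {"tx": 0,"ty": 0,"tz": 1.0,"wx": 0,"wy": 0,"wz": 0},
  {"tx": 0,"ty": 0,"tz": 1.5,"wx": 0,"wy": 0,"wz": 0},
  {"tx": 0,"ty": 0,"tz": 2.0,"wx": 0,"wy": 0,"wz": 0},
  {"tx": 0,"ty": 0,"tz": 2.0,"wx": 0,"wy": 0,"wz": 0},
  {"tx": 0,"ty": 0,"tz": 1.5,"wx": 0,"wy": 0,"wz": 0},
  {"tx": 0,"ty": 0,"tz": 1.0,"wx": 0,"wy": 0,"wz": 0},
  {"tx": 0,"ty": 0,"tz": 0.7,"wx": 0,"wy": 0,"wz": 0},
  {"tx": 0,"ty": 0,"tz": 0.4,"wx": 0,"wy": 0,"wz": 0},
  {"tx": 0,"ty": 0,"tz": 0.1,"wx": 0,"wy": 0,"wz": 0},
  {"tx": 0,"ty": 0,"tz": 0,"wx": 0,"wy": 0,"wz": 0},
  {"tx": 0,"ty": 0,"tz": 0,"wx": 0,"wy": 0,"wz": 0},
])

```text
time_s: 3.15
ee_pos: [604.1, 16.0, 126.6]
ee_rot: [180.0, 0.1, 162.5]
force: [-1.1, 0.0, 0.0]
gripper_width: 0.8
gripper_force: 0.0
```

```bash
python3 - <<'E'
from workcell import env, grab_frame
import cv2,numpy as np
from h import *
s=env.state();print(s['ee_pos'],s['force'],s['time_s'])
w=grab_frame('wrist');c=grab_frame('scene')
b=cv2.resize(c['color'][110:250,150:310],(457,400),interpolation=2)
a=cv2.resize(w['color'],(533,400))
cv2.imwrite('pics/w1.png',cv2.resize(np.hstack([a,b]),(800,323))[...,::-1])
for p in((604,16,83),(541,-47,83),s['ee_pos']-[0,0,19]):print(proj(w,p)*400/384*.808)
E
```

```text
[604.13845373  15.97264114 126.58254298] [-1.06531840e+00  3.81648786e-02  6.10292475e-04] 3.15
[215.56020899 188.68924446]
[106.28975419 135.89711918]
[215.57612588 202.7191906 ]
```

View pics/w1.png

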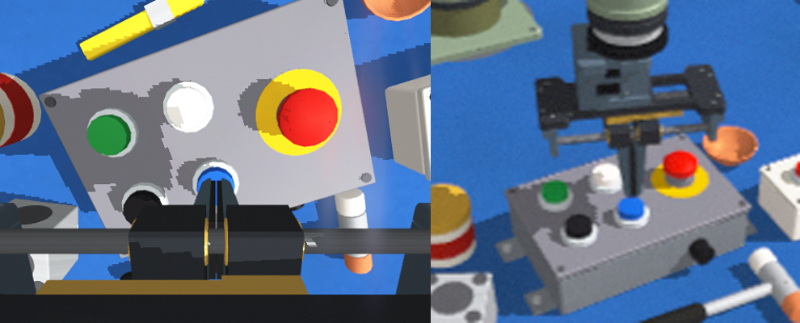

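The wrist view shows the closed fingers right over blue (216,178), with green at (109,135) against a predicted (106,136), about 2 mm off. I'll go down gently.

Call:
move_arm([
  {"tx": 0,"ty": 0,"tz": 0.2,"wx": 0,"wy": 0,"wz": 0},
  {"tx": 0,"ty": 0,"tz": 0.2,"wx": 0,"wy": 0,"wz": 0},
  {"tx": 0,"ty": 0,"tz": 0.2,"wx": 0,"wy": 0,"wz": 0},
  {"tx": 0,"ty": 0,"tz": 0.2,"wx": 0,"wy": 0,"wz": 0},
  {"tx": 0,"ty": 0,"tz": 0.2,"wx": 0,"wy": 0,"wz": 0},
  {"tx": 0,"ty": 0,"tz": 0.2,"wx": 0,"wy": 0,"wz": 0},
  {"tx": 0,"ty": 0,"tz": 0.2,"wx": 0,"wy": 0,"wz": 0},
  {"tx": 0,"ty": 0,"tz": 0.2,"wx": 0,"wy": 0,"wz": 0},
  {"tx": 0,"ty": 0,"tz": 0.2,"wx": 0,"wy": 0,"wz": 0},
  {"tx": 0,"ty": 0,"tz": 0.15,"wx": 0,"wy": 0,"wz": 0},
  {"tx": 0,"ty": 0,"tz": 0.1,"wx": 0,"wy": 0,"wz": 0},
  {"tx": 0,"ty": 0,"tz": 0.1,"wx": 0,"wy": 0,"wz": 0},
])

```text
time_s: 4.25
ee_pos: [603.6, 15.9, 104.1]
ee_rot: [180.0, -0.0, 162.5]
force: [0.0, -0.6, 0.8]
gripper_width: 0.7
gripper_force: 0.0
```

Call:
move_arm([
  {"tx": 0,"ty": 0,"tz": 0.08,"wx": 0,"wy": 0,"wz": 0},
  {"tx": 0,"ty": 0,"tz": 0.08,"wx": 0,"wy": 0,"wz": 0},
  {"tx": 0,"ty": 0,"tz": 0.08,"wx": 0,"wy": 0,"wz": 0},
  {"tx": 0,"ty": 0,"tz": 0.08,"wx": 0,"wy": 0,"wz": 0},
  {"tx": 0,"ty": 0,"tz": 0.08,"wx": 0,"wy": 0,"wz": 0},
])

```text
time_s: 4.67
ee_pos: [603.7, 15.9, 100.5]
ee_rot: [180.0, 0.0, 162.5]
force: [-0.4, -0.6, 2.9]
gripper_width: 0.5
gripper_force: 1.2
```

Call:
move_arm([
  {"tx": 0,"ty": 0,"tz": 0.08,"wx": 0,"wy": 0,"wz": 0},
  {"tx": 0,"ty": 0,"tz": 0.08,"wx": 0,"wy": 0,"wz": 0},
  {"tx": 0,"ty": 0,"tz": 0.08,"wx": 0,"wy": 0,"wz": 0},
  {"tx": 0,"ty": 0,"tz": 0.08,"wx": 0,"wy": 0,"wz": 0},
  {"tx": 0,"ty": 0,"tz": 0.04,"wx": 0,"wy": 0,"wz": 0},
  {"tx": 0,"ty": 0,"tz": 0,"wx": 0,"wy": 0,"wz": 0},
])

```text
time_s: 5.17
ee_pos: [603.7, 15.9, 96.8]
ee_rot: [180.0, 0.0, 162.5]
force: [-1.3, 0.3, 5.4]
gripper_width: 0.6
gripper_force: 2.2
```

Call:
move_arm([
  {"tx": 0,"ty": 0,"tz": 0.04,"wx": 0,"wy": 0,"wz": 0},
  {"tx": 0,"ty": 0,"tz": 0.04,"wx": 0,"wy": 0,"wz": 0},
  {"tx": 0,"ty": 0,"tz": 0,"wx": 0,"wy": 0,"wz": 0},
])

```text
time_s: 5.42
ee_pos: [603.7, 15.9, 96.1]
ee_rot: [180.0, 0.0, 162.5]
force: [-1.1, -0.4, 5.2]
gripper_width: 0.8
gripper_force: 2.8
```

Call:
move_arm([
  {"tx": 0,"ty": 0,"tz": 0.04,"wx": 0,"wy": 0,"wz": 0},
  {"tx": 0,"ty": 0,"tz": 0.04,"wx": 0,"wy": 0,"wz": 0},
  {"tx": 0,"ty": 0,"tz": 0,"wx": 0,"wy": 0,"wz": 0},
])

```text
time_s: 5.67
ee_pos: [603.7, 15.9, 96.0]
ee_rot: [180.0, 0.0, 162.5]
force: [-3.4, -1.1, 8.8]
gripper_width: 0.5
gripper_force: 4.7
```

Blue is on its hard stop: 8.8 N and z steady at 96.0. I'll let it out, then cross to green.

Call:
move_arm([
  {"tx": 0,"ty": 0,"tz": -0.2,"wx": 0,"wy": 0,"wz": 0},
  {"tx": 0,"ty": 0,"tz": -0.2,"wx": 0,"wy": 0,"wz": 0},
  {"tx": 0,"ty": 0,"tz": -0.2,"wx": 0,"wy": 0,"wz": 0},
  {"tx": 0,"ty": 0,"tz": -0.3,"wx": 0,"wy": 0,"wz": 0},
  {"tx": 0,"ty": 0,"tz": -0.4,"wx": 0,"wy": 0,"wz": 0},
  {"tx": 0,"ty": 0,"tz": -0.5,"wx": 0,"wy": 0,"wz": 0},
  {"tx": 0,"ty": 0,"tz": -0.5,"wx": 0,"wy": 0,"wz": 0},
  {"tx": 0,"ty": 0,"tz": -0.4,"wx": 0,"wy": 0,"wz": 0},
  {"tx": 0,"ty": 0,"tz": -0.3,"wx": 0,"wy": 0,"wz": 0},
  {"tx": 0,"ty": 0,"tz": -0.1,"wx": 0,"wy": 0,"wz": 0},
])

```text
time_s: 6.5
ee_pos: [603.9, 15.9, 126.8]
ee_rot: [180.0, 0.1, 162.5]
force: [0.7, 0.3, 0.6]
gripper_width: 0.6
gripper_force: 0.0
```

Call:
move_arm([
  {"tx": 0.17,"ty": -0.32,"tz": 0,"wx": 0,"wy": 0,"wz": 0},
  {"tx": 0.35,"ty": -0.67,"tz": 0,"wx": 0,"wy": 0,"wz": 0},
  {"tx": 0.6,"ty": -1.15,"tz": 0,"wx": 0,"wy": 0,"wz": 0},
  {"tx": 0.7,"ty": -1.34,"tz": 0,"wx": 0,"wy": 0,"wz": 0},
  {"tx": 0.7,"ty": -1.34,"tz": 0,"wx": 0,"wy": 0,"wz": 0},
  {"tx": 0.6,"ty": -1.15,"tz": 0,"wx": 0,"wy": 0,"wz": 0},
  {"tx": 0.45,"ty": -0.86,"tz": 0,"wx": 0,"wy": 0,"wz": 0},
  {"tx": 0.3,"ty": -0.57,"tz": 0,"wx": 0,"wy": 0,"wz": 0},
  {"tx": 0.2,"ty": -0.38,"tz": 0,"wx": 0,"wy": 0,"wz": 0},
  {"tx": 0,"ty": 0,"tz": 0,"wx": 0,"wy": 0,"wz": 0},
  {"tx": 0,"ty": 0,"tz": 0,"wx": 0,"wy": 0,"wz": 0},
])

```text
time_s: 7.42
ee_pos: [541.7, -46.1, 126.2]
ee_rot: [180.0, 0.0, 162.5]
force: [-0.1, -1.4, -0.2]
gripper_width: 0.7
gripper_force: 0.0
```

```bash
python3 - <<'E'
from workcell import env, grab_frame
import cv2,numpy as np
from h import *
s=env.state();print(s['ee_pos'],s['force'],s['time_s'])
w=grab_frame('wrist');c=grab_frame('scene')
b=cv2.resize(c['color'][110:250,150:310],(457,400),interpolation=2)
a=cv2.resize(w['color'],(533,400))
cv2.imwrite('pics/w2.png',cv2.resize(np.hstack([a,b]),(800,323))[...,::-1])
for p in((541.3,-46.6,83),s['ee_pos']-[0,0,19]):print(proj(w,p)*400/384*.808)
E
```

```text
[541.73709545 -46.11249017 126.17435702] [-0.1445629  -1.42491186 -0.18727357] 7.4167
[214.81823298 188.78989199]
[215.58998941 202.74590801]
```

View pics/w2.png

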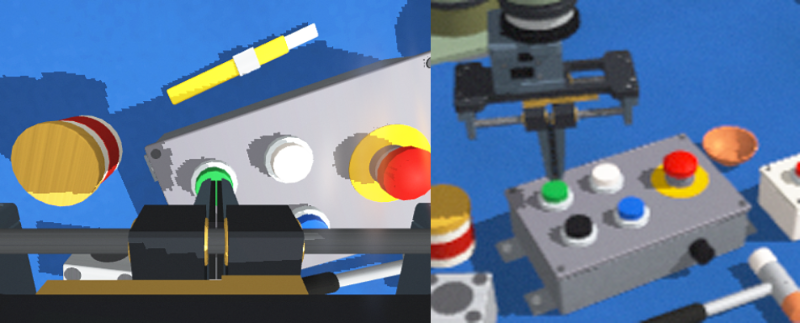

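Blue is back out and the fingers are centred over green (216,180), with the flux tin well clear. Same press again.

Call:
move_arm([
  {"tx": 0,"ty": 0,"tz": 0.2,"wx": 0,"wy": 0,"wz": 0},
  {"tx": 0,"ty": 0,"tz": 0.2,"wx": 0,"wy": 0,"wz": 0},
  {"tx": 0,"ty": 0,"tz": 0.2,"wx": 0,"wy": 0,"wz": 0},
  {"tx": 0,"ty": 0,"tz": 0.2,"wx": 0,"wy": 0,"wz": 0},
  {"tx": 0,"ty": 0,"tz": 0.2,"wx": 0,"wy": 0,"wz": 0},
  {"tx": 0,"ty": 0,"tz": 0.2,"wx": 0,"wy": 0,"wz": 0},
  {"tx": 0,"ty": 0,"tz": 0.2,"wx": 0,"wy": 0,"wz": 0},
  {"tx": 0,"ty": 0,"tz": 0.2,"wx": 0,"wy": 0,"wz": 0},
  {"tx": 0,"ty": 0,"tz": 0.2,"wx": 0,"wy": 0,"wz": 0},
  {"tx": 0,"ty": 0,"tz": 0.15,"wx": 0,"wy": 0,"wz": 0},
  {"tx": 0,"ty": 0,"tz": 0.1,"wx": 0,"wy": 0,"wz": 0},
  {"tx": 0,"ty": 0,"tz": 0.1,"wx": 0,"wy": 0,"wz": 0},
])

```text
time_s: 8.52
ee_pos: [541.4, -46.1, 104.4]
ee_rot: [180.0, -0.0, 162.5]
force: [-0.4, -0.0, 0.3]
gripper_width: 0.5
gripper_force: 0.0
```

Call:
move_arm([
  {"tx": 0,"ty": 0,"tz": 0.08,"wx": 0,"wy": 0,"wz": 0},
  {"tx": 0,"ty": 0,"tz": 0.08,"wx": 0,"wy": 0,"wz": 0},
  {"tx": 0,"ty": 0,"tz": 0.08,"wx": 0,"wy": 0,"wz": 0},
  {"tx": 0,"ty": 0,"tz": 0.08,"wx": 0,"wy": 0,"wz": 0},
  {"tx": 0,"ty": 0,"tz": 0.08,"wx": 0,"wy": 0,"wz": 0},
  {"tx": 0,"ty": 0,"tz": 0.08,"wx": 0,"wy": 0,"wz": 0},
  {"tx": 0,"ty": 0,"tz": 0.08,"wx": 0,"wy": 0,"wz": 0},
  {"tx": 0,"ty": 0,"tz": 0.08,"wx": 0,"wy": 0,"wz": 0},
  {"tx": 0,"ty": 0,"tz": 0.08,"wx": 0,"wy": 0,"wz": 0},
  {"tx": 0,"ty": 0,"tz": 0.04,"wx": 0,"wy": 0,"wz": 0},
  {"tx": 0,"ty": 0,"tz": 0,"wx": 0,"wy": 0,"wz": 0},
])

```text
time_s: 9.43
ee_pos: [541.5, -46.1, 97.0]
ee_rot: [180.0, 0.0, 162.5]
force: [-0.6, -0.0, 4.4]
gripper_width: 0.6
gripper_force: 2.1
```

Call:
move_arm([
  {"tx": 0,"ty": 0,"tz": 0.04,"wx": 0,"wy": 0,"wz": 0},
  {"tx": 0,"ty": 0,"tz": 0.04,"wx": 0,"wy": 0,"wz": 0},
  {"tx": 0,"ty": 0,"tz": 0,"wx": 0,"wy": 0,"wz": 0},
])

```text
time_s: 9.68
ee_pos: [541.5, -46.1, 96.2]
ee_rot: [180.0, 0.0, 162.5]
force: [-1.1, 0.7, 4.9]
gripper_width: 0.5
gripper_force: 2.4
```

Call:
move_arm([
  {"tx": 0,"ty": 0,"tz": 0.04,"wx": 0,"wy": 0,"wz": 0},
  {"tx": 0,"ty": 0,"tz": 0.05,"wx": 0,"wy": 0,"wz": 0},
  {"tx": 0,"ty": 0,"tz": 0,"wx": 0,"wy": 0,"wz": 0},
])

```text
time_s: 9.93
ee_pos: [541.5, -46.1, 96.0]
ee_rot: [180.0, 0.0, 162.5]
force: [-3.2, 0.3, 9.5]
gripper_width: 0.5
gripper_force: 4.6
```

Green is on its stop at 9.5 N. Releasing it and drawing up about 200 mm.

Call:
move_arm([
  {"tx": 0,"ty": 0,"tz": -0.2,"wx": 0,"wy": 0,"wz": 0},
  {"tx": 0,"ty": 0,"tz": -0.2,"wx": 0,"wy": 0,"wz": 0},
  {"tx": 0,"ty": 0,"tz": -0.2,"wx": 0,"wy": 0,"wz": 0},
  {"tx": 0,"ty": 0,"tz": -0.3,"wx": 0,"wy": 0,"wz": 0},
  {"tx": 0,"ty": 0,"tz": -0.6,"wx": 0,"wy": 0,"wz": 0},
  {"tx": 0,"ty": 0,"tz": -1.0,"wx": 0,"wy": 0,"wz": 0},
  {"tx": 0,"ty": 0,"tz": -1.5,"wx": 0,"wy": 0,"wz": 0},
  {"tx": 0,"ty": 0,"tz": -2.0,"wx": 0,"wy": 0,"wz": 0},
  {"tx": 0,"ty": 0,"tz": -2.0,"wx": 0,"wy": 0,"wz": 0},
  {"tx": 0,"ty": 0,"tz": -2.0,"wx": 0,"wy": 0,"wz": 0},
  {"tx": 0,"ty": 0,"tz": -2.0,"wx": 0,"wy": 0,"wz": 0},
  {"tx": 0,"ty": 0,"tz": -2.0,"wx": 0,"wy": 0,"wz": 0},
])

```text
time_s: 10.93
ee_pos: [541.3, -46.1, 236.9]
ee_rot: [180.0, 0.0, 162.5]
force: [0.2, 0.3, 1.3]
gripper_width: 0.3
gripper_force: 0.0
```

Call:
move_arm([
  {"tx": 0,"ty": 0,"tz": -2.0,"wx": 0,"wy": 0,"wz": 0},
  {"tx": 0,"ty": 0,"tz": -1.7,"wx": 0,"wy": 0,"wz": 0},
  {"tx": 0,"ty": 0,"tz": -1.3,"wx": 0,"wy": 0,"wz": 0},
  {"tx": 0,"ty": 0,"tz": -0.9,"wx": 0,"wy": 0,"wz": 0},
  {"tx": 0,"ty": 0,"tz": -0.5,"wx": 0,"wy": 0,"wz": 0},
  {"tx": 0,"ty": 0,"tz": -0.2,"wx": 0,"wy": 0,"wz": 0},
  {"tx": 0,"ty": 0,"tz": 0,"wx": 0,"wy": 0,"wz": 0},
  {"tx": 0,"ty": 0,"tz": 0,"wx": 0,"wy": 0,"wz": 0},
  {"tx": 0,"ty": 0,"tz": 0,"wx": 0,"wy": 0,"wz": 0},
])

```text
time_s: 11.68
ee_pos: [541.1, -46.1, 300.3]
ee_rot: [-180.0, -0.1, 162.5]
force: [-0.4, -0.1, 0.0]
gripper_width: 0.6
gripper_force: 0.0
```

```bash
python3 - <<'E'
from workcell import env, grab_frame
import cv2
cv2.imwrite('pics/end.png',grab_frame('scene')['color'][...,::-1])
E
```

```text
(no output)
```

View pics/end.png

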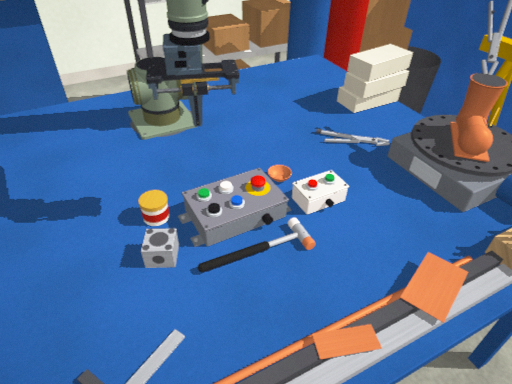

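The picture shows all the buttons out (blue at (237,201), green at (204,193)), the tools where they lay, and the hand well above the box.

```bash
python3 -c "
from workcell import env
print(env.job_done())"
```

```text
the job is handed in; nothing more can be done
None
```

I pressed the blue reset right in and let it out, did the same with the green start, drew the hand about 200 mm clear of the box, touched nothing else, and handed the job in at about 12 s.

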